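# Find the check weight by touch in the covered store and put it on the balance

## Robot

A 6-joint arm with a two-finger parallel gripper is mounted at the origin on a cart in front of the work surface, level with it; the furniture and walls round the work are solid. World frame = base frame: x ahead of the robot, y to its left, z up, the work surface at z = 0. Lengths are in m, angles in degrees, forces in N, time in s.
With the tool pointing down it reaches from about 0.225 to 0.875 m from the base axis. Payload 3.4 kg.
Tool frame: the origin (TCP) lies midway between the tips of the shut fingers; the grasp point (between the pads) lies 19 mm behind it; z points along the fingers, y is the line along which they close (so a half turn about z gives the same grasp; the last joint's range is limited). The gripper opens to 85 mm and grips with 20 to 120 N. Pads are 22 mm wide; open, the fingers measure 114 mm over their backs; the gripper's body (76 mm by 85 mm) begins 54 mm behind the grasp point. The pads swing forward as they close: fully open they stand 13 mm farther back than shut.
Start: joints at [-74.427, 15.808, 86.224, -0, 77.962, -6.933], TCP at [0.22, -0.531, 0.231] pointing down, gripper open.
Joint ranges: [-165.64, 165.64], [-43.16, 119.46], [12.63, 154.43], [-67.54, 247.53], [6.08, 155.33], [-154.97, 154.97]. Speed limits (degrees/s): [147.25, 147.25, 180, 180, 180, 180].

## Interface

Orientations are given as [roll, pitch, yaw] about the fixed x, y, z axes, in that order (R = Rz(yaw) Ry(pitch) Rx(roll)).
In Python, from cell import env, vision gives the robot as it stands.
- The arm moves only by the shell command python3 -m crank 'ROWS'. ROWS is JSON, a list of rows, each an object with "claw": the finger opening in cm, from 0 to 8.54; "travel": the shift along the tool's x, y, z in cm, a list of three; "rot": the turn, a rotation vector about the tool's x, y, z in rad, a list of three. A call has 1 to 20 rows; each row is the pose to reach, as a shift and turn from the pose commanded when the call began, along the tool's axes at that moment; what a row does not reach only later rows make up. A row lasts 1/10 s, in which the tool goes at most 50 mm and 8.59 degrees, less where a joint would pass 70% of its speed; a pose out of reach is approached as far as the arm can. A call with a gripper value outside its range is refused whole. The fingers move at their own pace and stop on an object; the grip force is fixed at half the most. Time passes only in rows, so rows that repeat a pose let the fingers close. It gives the time, the measured TCP pose, the force, the opening and the grip force at its end, in the units of the state.
- env.get_state(): the state, without advancing time (a new reading comes with each control period).
- vision.grab_frame(name): name is "side" or "top"; returns the picture (480x640x3 uint8, red, green, blue); there is no depth.
- vision.calibration(name): a dict with "vfov" (degrees; the focal length in pixels is half the picture's height over the tangent of half this angle, whatever the lens; pixels are square), "cx", "cy" (the principal point, pixels), "world_from_camera" (4x4, takes a point from camera to world coordinates). Camera axes: x right, y down, z forward; pixel columns grow to the right and rows downward; lengths in m; the calibration is good to about 2 mm. A picture is of the moment at which its call begins. calibration takes no time and is no camera call.
- env.job_done(): hands the job in; it is judged then, once.
The state is a dict: "t": time; "q": joint angles; "joint_vel": joint speeds; "effort": joint torques, N m; "tcp_pos": TCP position; "ee_rot": TCP orientation; "wrist_force": force on the tool from outside, world axes, zero at the start; "wrist_torque": the same for the moment, N m; "opening": opening from 0.0 (shut) to 1.0 (fully open); "gripper_force": force on a finger pad.
Only numpy, scipy, OpenCV 4.12 (cv2) and the standard library are available. Lean on these libraries where they do the work, as an engineer would, in place of code of your own. Each camera call takes 0.05 s, during which the arm holds its last target. There are 200 camera calls.

## Task

The knobbed steel check weight stands out of sight somewhere in the round store, under a turning lid with a single hand port; find it by feeling through the port at the three storage places, the lid turning along with the fingers, and lift it out. Set it down gently on the pan of the balance, let go, and do not disturb the other things about the bench.

Things in the scene. Friction and masses are not known exactly. Their poses are not given: they have to be found in the camera images.
- drum: Grey round opaque store, fixed to the bench, 284 mm across; origin on its axis at bench height, z up. Floor top at 10 mm, wall 99 mm high. A fixed solid blank, top at 84 mm, fills the store from its axis to the wall within 52 degrees either side of its -x direction; the three storage places lie 80 mm from the axis in its -y, +x and +y directions.
- store_floor (a point): Centre of the store's floor, on its axis, 10 mm above the bench. Near each storage place (up to 6 mm off in the store's x and y) stands one thing, in unknown order: the check weight, a black puck 60 mm wide and 34 mm high, a tape roll 77 mm wide and 19 mm high. Only the check weight reaches higher than 50 mm above the bench. Where it stands is not reported.
- middle_place (a point): Floor of the +x storage place. The check weight: steel, 0.40 to 0.52 kg, 75 mm tall; a round foot 56 mm across and 40 mm high, a neck 20 mm across, on top a round knob 30 mm across from 55 to 75 mm above its underside (65 to 85 mm above the bench while in the store). A central bearing post, 20 mm across, stands on the store's axis.
- lid (a joint): Turning lid, 292 mm across, underside 101 and top 107 mm above the bench, hub cap to 113 mm; one round port 116 mm across, centre 80 mm from the axis. Rad, anticlockwise from above, -0.35 to 5.0. Turns lightly (under 1 N), pushed sideways by its port's edge, and stays. 0: port over the blank (starts within 0.15); 1.571, 3.142, 4.712: port over the store's -y, +x, +y place.
- lid_port (a point): Centre of the lid's port, at the lid's top face, 107 mm above the bench.
- pan_top (a point): Centre of the upper face of the balance's round steel pan, 110 mm across, 63 mm above the bench, z up; flat and level. The pan floats on a spring and sinks about 3 mm under the check weight, 8 mm at most.
- balance: White laboratory balance, fixed, 150 x 170 mm, casing 46 mm high; origin under its middle at bench height, its keypad on the -x side, the pan's centre 14 mm from the middle towards +x.
- balance_pan: The pan of the balance; origin at the centre of its underside, 5 mm below pan_top.
- driver_blue: Larger screwdriver, 171 mm long, lying behind the store; origin under its middle. Bystander.
- vial_2: Small white capped vial, 25 mm wide, 56 mm tall, standing to the right near the robot; origin under its middle. Bystander.
- driver_red: Smaller screwdriver, 146 mm long, lying behind and to the right of the balance; origin under its middle. Bystander.

How it is judged (in metres and radians):
On the way:
1. the lid has been turned until its port has left the blank (value of joint lid above 0.9 rad), for 0.1 s.
At the end, for the whole second after the job is handed in: The check weight rests, let go, with its full weight on the balance pan (the pan carries more than 3.4 N, which only the check weight can give) and the pan is still (under 10 mm/s) (contact force between balance_pan and anything else above 3.4 N and linear speed of balance_pan below 0.01 m/s and contact force between balance_pan and the arm below 0.05 N and contact force between balance_pan and the fingers below 0.05 N); the robot touches nothing.
It fails at once if the pan is struck or pressed with more than 25 N (contact force between balance_pan and anything else above 25 N).
It fails at once if a bystander on the bench is moved by more than 30 mm (distance of any of driver_blue, vial_2, driver_red from where it was at the start of the episode above 0.03 m).
It also fails if it takes over 61 s, if anything falls off the work surface, if the arm or the gripper's body presses on something with over 40 N, if the wrist force passes 120 N, or if a joint passes its speed limit or range.

## Working session

There is one attempt and no reset: what is moved stays moved. The work goes in short steps, Python scripts to look and compute and a shell command to move; the robot and the scene stay as the last step left them, time stands still between calls to the robot, and variables do not carry over. Pictures are saved under pics/ and viewed, at most 10 in all, crops included, and the job is handed in when it is done.

```bash
ls; mkdir -p pics; python3 - <<'E'
from cell import env, vision
import cv2,json
for n in("side","top"):
    cv2.imwrite(f"pics/{n}0.png",vision.grab_frame(n)[...,::-1]); c=vision.calibration(n); print(n,c)
print(env.get_state())
E
```

```text
pics
side {'vfov': 50.313130860081905, 'cx': 311.35673942489484, 'cy': 236.90268450918128, 'world_from_camera': array([[ 0.99563237, -0.05877717,  0.07253575,  0.49952381],
       [-0.09330635, -0.5999893 ,  0.79454815, -0.83954021],
       [-0.00318062, -0.7978459 , -0.60285305,  0.70442093],
       [ 0.        ,  0.        ,  0.        ,  1.        ]])}
top {'vfov': 51.35918508963098, 'cx': 320.18884512748014, 'cy': 244.22159606600542, 'world_from_camera': array([[ 0.08322462, -0.9726109 ,  0.21702927,  0.35749403],
       [-0.99652279, -0.08035247,  0.02204103, -0.0854359 ],
       [-0.00399851, -0.21810897, -0.97591623,  1.11275721],
       [ 0.        ,  0.        ,  0.        ,  1.        ]])}
{'t': 0.1, 'q': array([-7.44280866e+01,  1.58446057e+01,  8.62864812e+01,  3.32554720e-04,
        7.79630571e+01, -6.93251924e+00]), 'joint_vel': array([ 0.00784217,  0.0441504 , -0.10006115,  0.01798628,  0.02742794,
       -0.02996504]), 'effort': array([ 1.65435926e-03, -4.17699373e+01, -2.46402651e+01, -1.35877021e-04,
        5.73945974e-03, -2.75141254e-06]), 'tcp_pos': array([ 0.21995868, -0.53076594,  0.23053051]), 'ee_rot': array([-1.79906583e+02, -1.16859624e-02,  2.25043535e+01]), 'wrist_force': array([-0.04990256,  0.33421186,  0.96586094]), 'wrist_torque': array([-0.00154297, -0.0333371 , -0.05363305]), 'gripper_force': 0.0, 'opening': 1.0009391859142422}
```

View pics/side0.png

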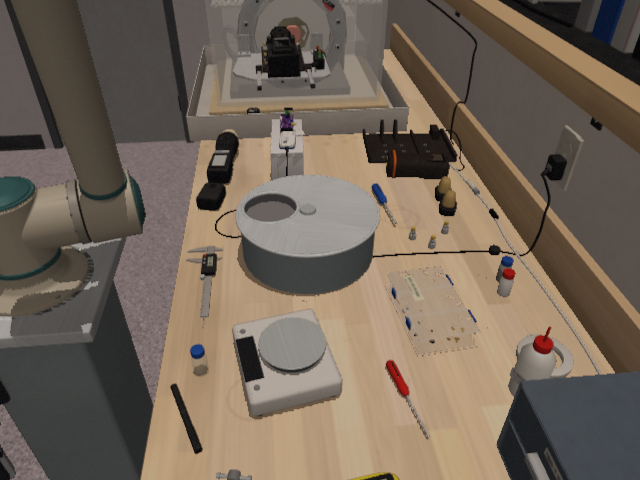

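View pics/top0.png

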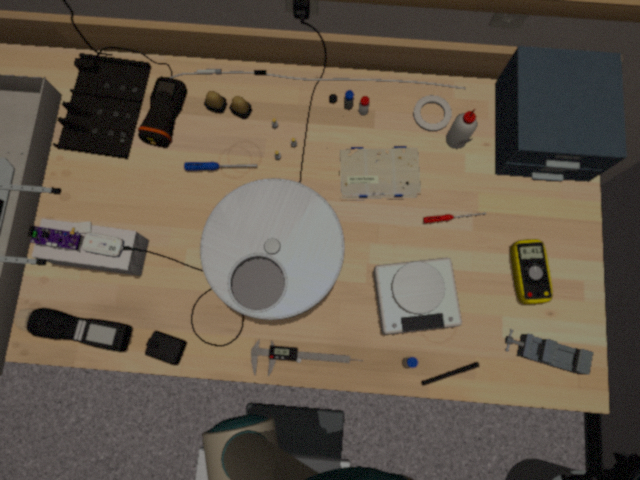

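The side view shows the store (hub at about 308,209, port at 271,207) and the balance pan (292,344). The top view shows the hub at (272,246), port at (258,284) and pan at (418,287). I'll enlarge these.

```bash
python3 - <<'E'
import cv2,numpy as np
t=cv2.imread("pics/top0.png");s=cv2.imread("pics/side0.png")
def c(i,x,y,w=160,h=120): return cv2.resize(i[y:y+h,x:x+w],(400,300),interpolation=cv2.INTER_CUBIC)
cv2.imwrite("pics/crop0.png",np.vstack([np.hstack([c(t,192,175,160,150)if 0 else cv2.resize(t[175:325,192:352],(400,300)) ,c(t,350,240)]),np.hstack([c(s,230,165),c(s,220,300)])]))
E
```

```text
(no output)
```

View pics/crop0.png

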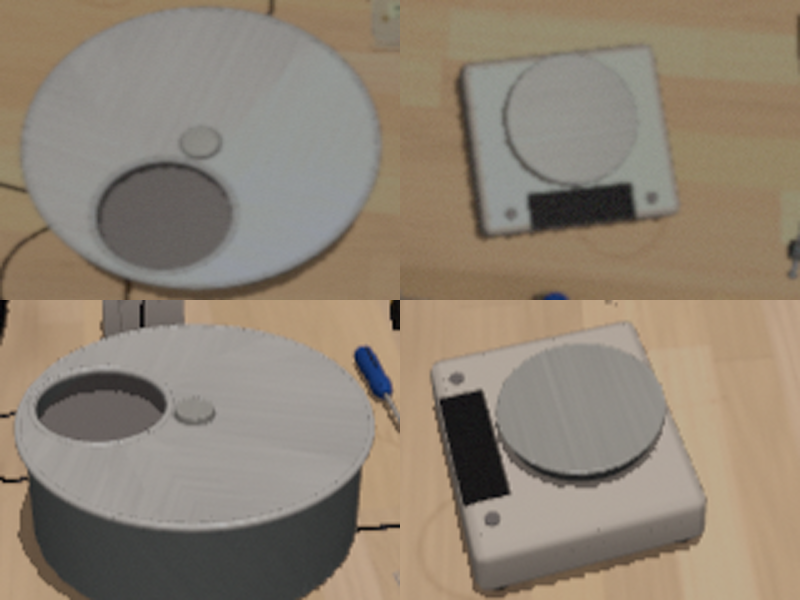

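```bash
cat > h.py <<'E'
import numpy as np
from scipy.optimize import least_squares
from cell import env, vision
CAL={n:vision.calibration(n) for n in("side","top")}
def proj(n,P):
    c=CAL[n];T=np.linalg.inv(c["world_from_camera"]);f=240/np.tan(np.radians(c["vfov"]/2))
    p=np.atleast_2d(P)@T[:3,:3].T+T[:3,3]; return p[:,:2]/p[:,2:]*f+[c["cx"],c["cy"]]
A=np.linspace(0,2*np.pi,721)
def ext(n,x,r):
    p=proj(n,np.c_[x[0]+r*np.cos(A),x[1]+r*np.sin(A),0*A+x[2]]);return np.r_[p.min(0),p.max(0)]
def fit(r,obs,z=None):  # obs {cam:[umin,vmin,umax,vmax]}
    f=lambda x:np.concatenate([ext(n,[x[0],x[1],x[2] if z is None else z],r)-o for n,o in obs.items()])
    s=least_squares(f,[.4,-.1,.1],x_scale=.1);return s.x.round(4),f(s.x).round(1)
E
python3 - <<'E'
from h import *
T=lambda a:np.array([192+a[0]*.4,175+a[1]*.5,192+a[2]*.4,175+a[3]*.5])
P=lambda a:np.array([350+a[0]*.4,240+a[1]*.4,350+a[2]*.4,240+a[3]*.4])
S=lambda a,x,y:np.array([x+a[0]*.4,y+a[1]*.4,x+a[2]*.4,y+a[3]*.4])
for z in(None,.107):
  print("lid",fit(.146,{"top":T([22,8,380,288]),"side":S([16,25,375,228],230,165)},z))
  print("port",fit(.058,{"top":T([96,162,232,270]),"side":S([36,71,167,143],230,165)},z))
for z in(None,.063): print("pan",fit(.055,{"top":P([106,54,237,185]),"side":S([97,44,265,173],220,300)},z))
E
```

```text
lid (array([0.57  , 0.0343, 0.1088]), array([ 1.1, -0.6, -0.3, -2.1, -0.6,  0.5, -2.3, -0.4]))
port (array([0.4935, 0.0582, 0.1066]), array([-1.6, -2.6,  1. ,  0.1, -2.6, -0.5,  0.4,  1.6]))
lid (array([0.5703, 0.0351, 0.1   ]), array([ 1. , -0.4, -0.7, -2.2, -0.4,  1. , -2.4,  0. ]))
port (array([0.4935, 0.058 , 0.1   ]), array([-1.6, -2.6,  1.1,  0.1, -2.7, -0.6,  0.4,  1.5]))
pan (array([ 0.5175, -0.2763,  0.0637]), array([ 0.1, -1.1, -0.2, -1.7, -1.2,  0.1, -0.9,  0.3]))
pan (array([ 0.5176, -0.2761,  0.1   ]), array([-0.1, -1. , -0.4, -1.7, -1.1,  0.3, -0.9,  0.5]))
```

The fit agrees with the text: axis at about (0.570, 0.035), port 80 mm away at 162.7°, pan at (0.5175, -0.276, 0.064). I'm moving above the port with the fingers shut.

```bash
python3 -m crank '[{"claw":0,"travel":[47.9,-43.9,0],"rot":[0,0,0]},{"claw":0,"travel":[47.9,-43.9,0],"rot":[0,0,0]},{"claw":0,"travel":[47.9,-43.9,0],"rot":[0,0,0]},{"claw":0,"travel":[47.9,-43.9,0],"rot":[0,0,0]},{"claw":0,"travel":[47.9,-43.9,0],"rot":[0,0,0]},{"claw":0,"travel":[47.9,-43.9,0],"rot":[0,0,0]},{"claw":0,"travel":[47.9,-43.9,0],"rot":[0,0,0]},{"claw":0,"travel":[47.9,-43.9,0],"rot":[0,0,0]},{"claw":0,"travel":[47.9,-43.9,0],"rot":[0,0,0]},{"claw":0,"travel":[47.9,-43.9,0],"rot":[0,0,0]},{"claw":0,"travel":[47.9,-43.9,0],"rot":[0,0,0]},{"claw":0,"travel":[47.9,-43.9,0],"rot":[0,0,0]},{"claw":0,"travel":[47.9,-43.9,0],"rot":[0,0,0]},{"claw":0,"travel":[47.9,-43.9,0],"rot":[0,0,0]},{"claw":0,"travel":[47.9,-43.9,0],"rot":[0,0,0]},{"claw":0,"travel":[47.9,-43.9,0],"rot":[0,0,0]}]'
cat >> h.py <<'E'
AX=np.array([.5703,.0348]); PAN=np.array([.5175,-.2763])
def tool(d,yaw=22.5):  # world delta (m) -> tool travel cm
    c,s=np.cos(np.radians(yaw)),np.sin(np.radians(yaw));return np.round(100*np.array([c*d[0]+s*d[1],s*d[0]-c*d[1],-d[2]]),1)
E
python3 - <<'E'
from h import *
s=env.get_state();p=s["tcp_pos"];print(p,s["ee_rot"],s["wrist_force"],s["opening"])
# descent then arc with shut fingers
print(tool(np.r_[.494,.058,.094]-p))
for a in range(163,300,8):
    w=AX+.08*np.array([np.cos(np.radians(a)),np.sin(np.radians(a))]);print(a,tool(np.r_[w,.094]-p))
E
```

```text
t: 1.7
tcp_pos: [0.4938, 0.0568, 0.2309]
ee_rot: [180.0, 0.1, 22.5]
wrist_force: [0.0, 0.2, 1.1]
opening: 0.002
gripper_force: 0.0
[0.49381812 0.05680349 0.23091442] [1.79982652e+02 9.20803994e-02 2.24773208e+01] [0.03276947 0.21665659 1.14772312] 0.0023867352740122886
[ 0.1 -0.1 13.7]
163 [ 0.1 -0.1 13.7]
171 [-0.6  0.8 13.7]
179 [-1.1  1.8 13.7]
187 [-1.5  2.8 13.7]
195 [-1.7  3.9 13.7]
203 [-1.8  5.  13.7]
211 [-1.7  6.1 13.7]
219 [-1.4  7.2 13.7]
227 [-1.1  8.3 13.7]
235 [-0.5  9.3 13.7]
243 [ 0.1 10.2 13.7]
251 [ 0.9 11.  13.7]
259 [ 1.8 11.6 13.7]
267 [ 2.8 12.2 13.7]
275 [ 3.8 12.6 13.7]
283 [ 4.9 12.8 13.7]
291 [ 6.  13.  13.7]
299 [ 7.1 12.9 13.7]
```

```bash
python3 -m crank '[{"claw":0,"travel":[0,0,5],"rot":[0,0,0]},{"claw":0,"travel":[0,0,9],"rot":[0,0,0]},{"claw":0,"travel":[0,0,12],"rot":[0,0,0]},{"claw":0,"travel":[0,0,13.7],"rot":[0,0,0]},{"claw":0,"travel":[0,0,13.7],"rot":[0,0,0]},{"claw":0,"travel":[-0.6,0.8,13.7],"rot":[0,0,0]},{"claw":0,"travel":[-1.1,1.8,13.7],"rot":[0,0,0]},{"claw":0,"travel":[-1.5,2.8,13.7],"rot":[0,0,0]},{"claw":0,"travel":[-1.7,3.9,13.7],"rot":[0,0,0]},{"claw":0,"travel":[-1.8,5,13.7],"rot":[0,0,0]},{"claw":0,"travel":[-1.7,6.1,13.7],"rot":[0,0,0]},{"claw":0,"travel":[-1.4,7.2,13.7],"rot":[0,0,0]},{"claw":0,"travel":[-1.1,8.3,13.7],"rot":[0,0,0]},{"claw":0,"travel":[-0.5,9.3,13.7],"rot":[0,0,0]},{"claw":0,"travel":[0.1,10.2,13.7],"rot":[0,0,0]},{"claw":0,"travel":[0.9,11,13.7],"rot":[0,0,0]}]'
```

```text
t: 3.3
tcp_pos: [0.5453, -0.0409, 0.0939]
ee_rot: [-180.0, 0.1, 22.5]
wrist_force: [-0.7, 2.3, -0.9]
opening: -0.001
gripper_force: 1.0
```

```bash
python3 -m crank '[{"claw":0,"travel":[0.9,0.6,0],"rot":[0,0,0]},{"claw":0,"travel":[1.9,1.2,0],"rot":[0,0,0]},{"claw":0,"travel":[2.9,1.6,0],"rot":[0,0,0]},{"claw":0,"travel":[4,1.8,0],"rot":[0,0,0]},{"claw":0,"travel":[4.5,1.9,0],"rot":[0,0,0]},{"claw":0,"travel":[4.5,1.9,0],"rot":[0,0,0]},{"claw":0,"travel":[3.2,1.7,0],"rot":[0,0,0]},{"claw":0,"travel":[3.2,1.7,-5],"rot":[0,0,0]},{"claw":0,"travel":[3.2,1.7,-10],"rot":[0,0,0]},{"claw":0,"travel":[3.2,1.7,-14],"rot":[0,0,0]},{"claw":0,"travel":[-6.4,24.8,-14],"rot":[0,0,0]},{"claw":0,"travel":[-6.4,24.8,-14],"rot":[0,0,0]},{"claw":0,"travel":[-6.4,24.8,-14],"rot":[0,0,0]},{"claw":0,"travel":[-6.4,24.8,-14],"rot":[0,0,0]},{"claw":0,"travel":[-6.4,24.8,-14],"rot":[0,0,0]},{"claw":0,"travel":[-6.4,24.8,-14],"rot":[0,0,0]}]'
python3 - <<'E'
from h import *; import cv2
t=vision.grab_frame("top")[...,::-1];s=vision.grab_frame("side")[...,::-1]
cv2.imwrite("pics/v1.png",np.hstack([cv2.resize(t[170:330,190:350],(400,400),interpolation=2),cv2.resize(s[150:310,225:385],(400,400),interpolation=2)]))
print(env.get_state()["t"])
E
```

```text
t: 4.9
tcp_pos: [0.5788, -0.3011, 0.2337]
ee_rot: [179.8, 0.2, 22.1]
wrist_force: [0.2, -0.1, -0.6]
opening: 0.004
gripper_force: 0.0
5.0
```

View pics/v1.png

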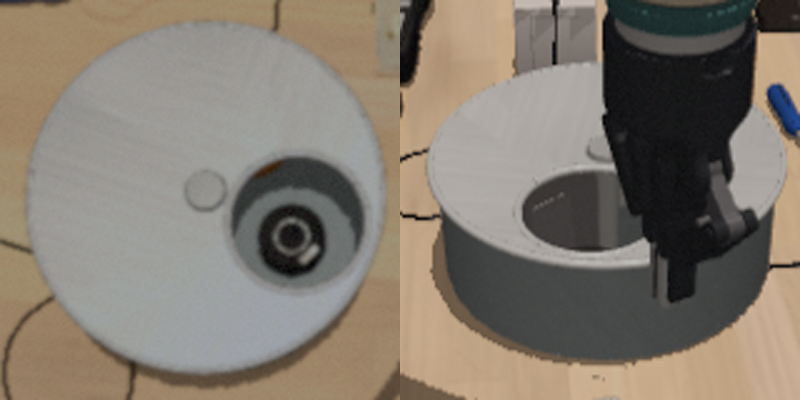

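The top view shows the -y place through the port. It holds a concentric black disc at crop (290,238), with no tall knob, so this is the puck. An orange-brown edge shows at crop (270,170), and I'll locate both.

```bash
cat >> h.py <<'E'
def ray(n,u,v,z):
    c=CAL[n];T=c["world_from_camera"];f=240/np.tan(np.radians(c["vfov"]/2))
    d=T[:3,:3]@np.array([(u-c["cx"])/f,(v-c["cy"])/f,1]);o=T[:3,3];return (o+d*(z-o[2])/d[2])[:2]
E
python3 - <<'E'
from h import *
def pol(w): d=w-AX; return w.round(4),np.hypot(*d).round(4),np.degrees(np.arctan2(d[1],d[0])).round(1)
B=lambda u,v:(190+u/2.5,170+v/2.5)
print("puck",pol(ray("top",*B(290,241),.04)))
for p in[(258,177),(270,170),(283,166)]: print("tape",[pol(ray("top",*B(*p),z)) for z in(.012,.029)])
print("port",fit(.058,{"top":np.array([*B(231,151),*B(367,294)])},.107))
print("hub",pol(ray("top",*B(205,189),.113)))
E
```

```text
puck (array([ 0.5441, -0.0345]), np.float64(0.0741), np.float64(-110.7))
tape [(array([0.6052, 0.001 ]), np.float64(0.0486), np.float64(-44.1)), (array([ 6.013e-01, -4.000e-04]), np.float64(0.0469), np.float64(-48.6))]
tape [(array([ 0.6125, -0.0093]), np.float64(0.061), np.float64(-46.2)), (array([ 0.6086, -0.0104]), np.float64(0.0593), np.float64(-49.7))]
tape [(array([ 0.6172, -0.0207]), np.float64(0.0727), np.float64(-49.8)), (array([ 0.6132, -0.0217]), np.float64(0.0709), np.float64(-52.8))]
port (array([ 0.5491, -0.0436,  0.1   ]), array([-1.1,  0.8,  1.1, -0.8]))
hub (array([0.5688, 0.0354]), np.float64(0.0016), np.float64(156.7))
```

Puck at -110.7° gives a store yaw of about -21°. The brown edge is 38 mm from the expected +x place centre, so that is the tape. The weight must be at the +y place, world angle about 69°, so I'll turn the lid there.

```bash
python3 - <<'E'
from h import *
p=env.get_state()["tcp_pos"];print(p)
w0=AX+.08*np.array([np.cos(np.radians(262)),np.sin(np.radians(262))]);print(tool(np.r_[w0,p[2]]-p), p[2]-.094)
q=np.r_[w0,.094]
for a in [*range(274,455,12),461,445]:
    w=AX+.08*np.array([np.cos(np.radians(a)),np.sin(np.radians(a))]);print(a,tool(np.r_[w,.094]-q))
E
```

```text
[ 0.57914386 -0.29518259  0.23388602]
[  7.8 -23.9  -0. ] 0.13988601535881617
274 [ 1.5  0.7 -0. ]
286 [ 3.2  1.1 -0. ]
298 [ 4.8  1.1 -0. ]
310 [ 6.5  0.7 -0. ]
322 [ 8.   0.1 -0. ]
334 [ 9.4 -0.9 -0. ]
346 [10.5 -2.1 -0. ]
358 [11.3 -3.6 -0. ]
370 [11.9 -5.2 -0. ]
382 [12.1 -6.8 -0. ]
394 [11.9 -8.5 -0. ]
406 [ 11.4 -10.1  -0. ]
418 [ 10.6 -11.5  -0. ]
430 [  9.5 -12.8  -0. ]
442 [  8.1 -13.8  -0. ]
454 [  6.6 -14.5  -0. ]
461 [  5.7 -14.7  -0. ]
445 [  7.8 -14.   -0. ]
```

```bash
python3 -m crank '[{"claw":0,"travel":[7.8,-23.9,0],"rot":[0,0,0]},{"claw":0,"travel":[7.8,-23.9,0],"rot":[0,0,0]},{"claw":0,"travel":[7.8,-23.9,0],"rot":[0,0,0]},{"claw":0,"travel":[7.8,-23.9,0],"rot":[0,0,0]},{"claw":0,"travel":[7.8,-23.9,0],"rot":[0,0,0]},{"claw":0,"travel":[7.8,-23.9,0],"rot":[0,0,0]},{"claw":0,"travel":[7.8,-23.9,0],"rot":[0,0,0]},{"claw":0,"travel":[7.8,-23.9,0],"rot":[0,0,0]},{"claw":0,"travel":[7.8,-23.9,5],"rot":[0,0,0]},{"claw":0,"travel":[7.8,-23.9,9],"rot":[0,0,0]},{"claw":0,"travel":[7.8,-23.9,12],"rot":[0,0,0]},{"claw":0,"travel":[7.8,-23.9,14],"rot":[0,0,0]},{"claw":0,"travel":[7.8,-23.9,14],"rot":[0,0,0]},{"claw":0,"travel":[7.8,-23.9,14],"rot":[0,0,0]}]'
```

```text
t: 6.4
tcp_pos: [0.5617, -0.0446, 0.0944]
ee_rot: [180.0, 0.0, 22.4]
wrist_force: [-0.0, -0.5, -0.4]
opening: -0.003
gripper_force: 0.0
```

```bash
python3 - <<'E'
from h import *
s=env.get_state();p=s["tcp_pos"];print(p,AX+.08*np.array([np.cos(np.radians(262)),np.sin(np.radians(262))]),s["wrist_force"])
E
```

```text
[ 0.56167423 -0.04462189  0.09443974] [ 0.55916615 -0.04442145] [-0.04724152 -0.53458956 -0.37466005]
```

```bash
python3 -m crank '[{"claw":0,"travel":[1.3,0.7,0],"rot":[0,0,0]},{"claw":0,"travel":[3,1.1,0],"rot":[0,0,0]},{"claw":0,"travel":[4.6,1.1,0],"rot":[0,0,0]},{"claw":0,"travel":[6.3,0.7,0],"rot":[0,0,0]},{"claw":0,"travel":[7.8,0.1,0],"rot":[0,0,0]},{"claw":0,"travel":[9.2,-0.9,0],"rot":[0,0,0]},{"claw":0,"travel":[10.3,-2.1,0],"rot":[0,0,0]},{"claw":0,"travel":[11.1,-3.6,0],"rot":[0,0,0]},{"claw":0,"travel":[11.7,-5.2,0],"rot":[0,0,0]},{"claw":0,"travel":[11.9,-6.8,0],"rot":[0,0,0]},{"claw":0,"travel":[11.7,-8.5,0],"rot":[0,0,0]},{"claw":0,"travel":[11.2,-10.1,0],"rot":[0,0,0]},{"claw":0,"travel":[10.4,-11.5,0],"rot":[0,0,0]},{"claw":0,"travel":[9.3,-12.8,0],"rot":[0,0,0]},{"claw":0,"travel":[7.9,-13.8,0],"rot":[0,0,0]},{"claw":0,"travel":[6.4,-14.5,0],"rot":[0,0,0]},{"claw":0,"travel":[5.5,-14.7,0],"rot":[0,0,0]},{"claw":0,"travel":[5.5,-14.7,0],"rot":[0,0,0]},{"claw":0,"travel":[6.6,-14.4,0],"rot":[0,0,0]}]'
```

```text
t: 8.3
tcp_pos: [0.5666, 0.1152, 0.0946]
ee_rot: [-180.0, 0.0, 22.5]
wrist_force: [-0.0, 0.4, -0.5]
opening: 0.005
gripper_force: 0.0
```

```bash
python3 -m crank '[{"claw":0,"travel":[0,0,-5],"rot":[0,0,0]},{"claw":5,"travel":[0,0,-10],"rot":[0,0,0]},{"claw":5,"travel":[0,0,-14],"rot":[0,0,0]},{"claw":5,"travel":[-9.6,23,-14],"rot":[0,0,0]},{"claw":5,"travel":[-9.6,23,-14],"rot":[0,0,0]},{"claw":5,"travel":[-9.6,23,-14],"rot":[0,0,0]},{"claw":5,"travel":[-9.6,23,-14],"rot":[0,0,0]},{"claw":5,"travel":[-9.6,23,-14],"rot":[0,0,0]},{"claw":5,"travel":[-9.6,23,-14],"rot":[0,0,0]},{"claw":5,"travel":[-9.6,23,-14],"rot":[0,0,0]}]'
python3 - <<'E'
from h import *; import cv2
t=vision.grab_frame("top")[...,::-1];s=vision.grab_frame("side")[...,::-1]
cv2.imwrite("pics/v2.png",np.hstack([cv2.resize(t[170:330,190:350],(400,400),interpolation=2),cv2.resize(s[150:310,225:385],(400,400),interpolation=2)]))
print(env.get_state()["tcp_pos"],env.get_state()["t"])
E
```

```text
t: 9.3
tcp_pos: [0.5679, -0.136, 0.2341]
ee_rot: [-180.0, -0.1, 22.3]
wrist_force: [0.1, 0.4, 0.3]
opening: 0.583
gripper_force: 0.0
[ 0.56742534 -0.13382661  0.23417493] 9.4
```

View pics/v2.png

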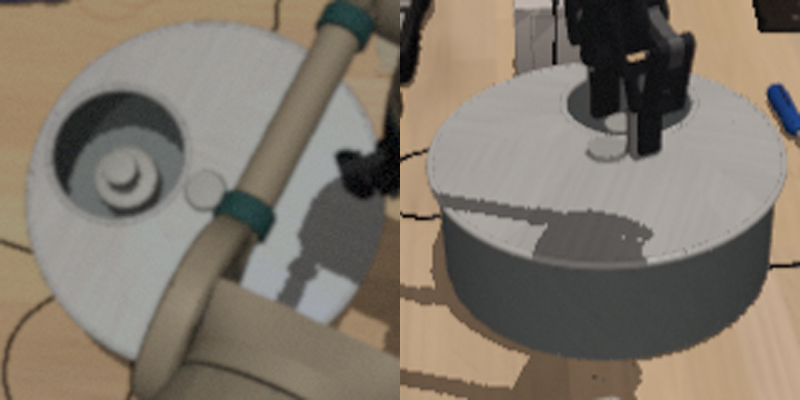

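The weight is in sight: knob at top crop (123,170), foot at (128,182), and the knob partly visible in the side crop at (617,122). I'll move the arm clear for a sharper two-view fix.

```bash
python3 -m crank '[{"claw":5,"travel":[-5,12,0],"rot":[0,0,0]},{"claw":5,"travel":[-5,12,0],"rot":[0,0,0]},{"claw":5,"travel":[-5,12,0],"rot":[0,0,0]},{"claw":5,"travel":[-5,12,0],"rot":[0,0,0]},{"claw":5,"travel":[-5,12,0],"rot":[0,0,0]}]'
python3 - <<'E'
from h import *; import cv2
t=vision.grab_frame("top")[...,::-1];s=vision.grab_frame("side")[...,::-1]
cv2.imwrite("pics/v3.png",np.hstack([cv2.resize(t[200:260,205:265],(400,400),interpolation=2),cv2.resize(s[165:225,280:340],(400,400),interpolation=2)]))
E
```

```text
t: 9.9
tcp_pos: [0.5669, -0.2632, 0.2341]
ee_rot: [-179.9, -0.0, 22.5]
wrist_force: [-0.1, 0.8, 0.6]
opening: 0.585
gripper_force: 0.0
```

View pics/v3.png

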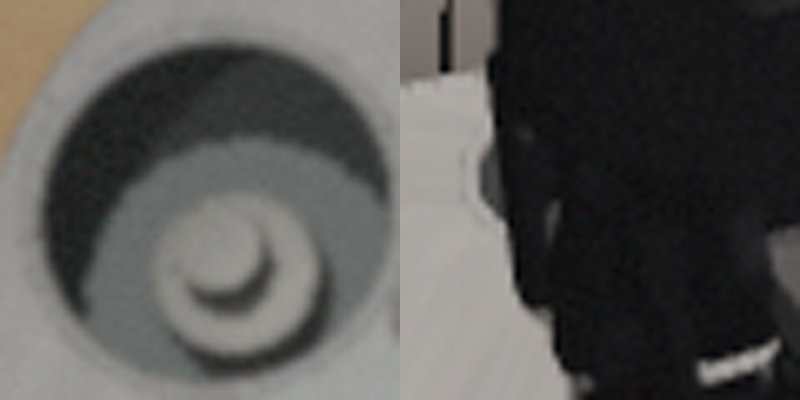

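```bash
python3 - <<'E'
from h import *
k=ray("top",237.4,237.2,.085);f=ray("top",240.8,241.3,.05)
d=k-AX;print(k,f,np.hypot(*d),np.degrees(np.arctan2(d[1],d[0])),proj("side",[*k,.085]))
B=lambda u,v:(205+u*.15,200+v*.15)
P=fit(.058,{"top":np.array([*B(42,40),*B(393,384)])},.107);print(P)
p=env.get_state()["tcp_pos"];print(p,tool(np.r_[k,p[2]]-p))
E
```

```text
[0.58680047 0.1137951 ] [0.58606804 0.11206838] 0.08070000485717244 78.20171522579238 [[311.31781047 199.64177962]]
(array([0.5942, 0.1105, 0.1   ]), array([-1.6, -1.3,  1.6,  1.2]))
[ 0.56678938 -0.26232204  0.23438995] [ 16.2 -34.   -0. ]
```

Both views agree (side predicts 311.3,199.6 against about 311.8,198.8 seen), so the knob is at (0.587, 0.113) with its top at about 85 mm. I'll go above it.

```bash
python3 -m crank '[{"claw":5,"travel":[16.2,-34,0],"rot":[0,0,0]},{"claw":5,"travel":[16.2,-34,0],"rot":[0,0,0]},{"claw":5,"travel":[16.2,-34,0],"rot":[0,0,0]},{"claw":5,"travel":[16.2,-34,0],"rot":[0,0,0]},{"claw":5,"travel":[16.2,-34,0],"rot":[0,0,0]},{"claw":5,"travel":[16.2,-34,0],"rot":[0,0,0]},{"claw":5,"travel":[16.2,-34,0],"rot":[0,0,0]},{"claw":5,"travel":[16.2,-34,0],"rot":[0,0,0]},{"claw":5,"travel":[16.2,-34,0],"rot":[0,0,0]},{"claw":5,"travel":[16.2,-34,0],"rot":[0,0,0]},{"claw":5,"travel":[16.2,-34,0],"rot":[0,0,0]}]'
python3 -c "
from h import *
p=env.get_state()['tcp_pos'];print(p,tool(np.array([.5866,.1132,.054])-p))"
```

```text
t: 11.1
tcp_pos: [0.5854, 0.1116, 0.2344]
ee_rot: [180.0, 0.0, 22.5]
wrist_force: [-0.6, -0.6, -0.4]
opening: 0.584
gripper_force: 0.0
[0.58538333 0.1116449  0.2344311 ] [ 0.2 -0.1 18. ]
```

```bash
python3 -m crank '[{"claw":5,"travel":[0.2,-0.1,4],"rot":[0,0,0]},{"claw":5,"travel":[0.2,-0.1,8],"rot":[0,0,0]},{"claw":5,"travel":[0.2,-0.1,11],"rot":[0,0,0]},{"claw":5,"travel":[0.2,-0.1,13],"rot":[0,0,0]},{"claw":5,"travel":[0.2,-0.1,15],"rot":[0,0,0]},{"claw":5,"travel":[0.2,-0.1,16.5],"rot":[0,0,0]},{"claw":5,"travel":[0.2,-0.1,17.5],"rot":[0,0,0]},{"claw":5,"travel":[0.2,-0.1,18],"rot":[0,0,0]},{"claw":5,"travel":[0.2,-0.1,18],"rot":[0,0,0]}]'
```

```text
t: 12.0
tcp_pos: [0.5906, 0.1117, 0.0573]
ee_rot: [179.8, -0.4, 22.4]
wrist_force: [0.8, -4.6, 9.4]
opening: 0.583
gripper_force: 0.0
```

Unexpected contact (9 N up, TCP 3 mm high). I'll look before closing.

```bash
python3 - <<'E'
from h import *; import cv2
t=vision.grab_frame("top")[...,::-1];s=vision.grab_frame("side")[...,::-1]
cv2.imwrite("pics/v4.png",np.hstack([cv2.resize(t[180:280,190:290],(400,400),interpolation=2),cv2.resize(s[130:230,260:360],(400,400),interpolation=2)]))
st=env.get_state();print(st["tcp_pos"],st["wrist_force"],st["wrist_torque"],st["ee_rot"])
E
```

```text
[0.59008115 0.11157044 0.05706556] [ 0.84517562 -5.21981063  8.77092664] [-0.07706677  0.16278635  0.09187425] [179.78718279  -0.30070025  22.46131567]
```

View pics/v4.png

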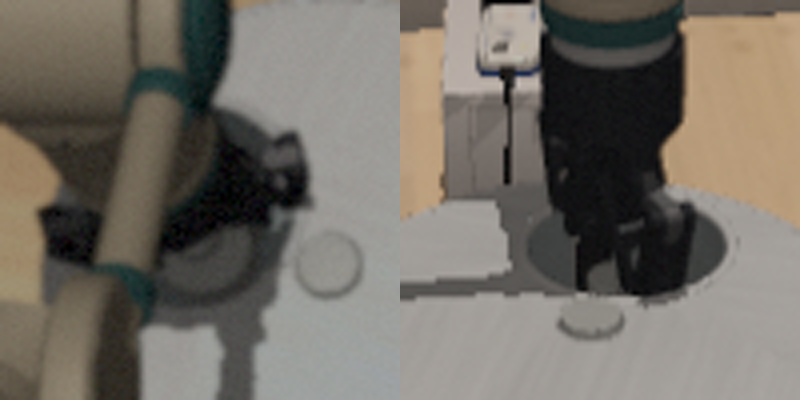

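The side picture shows the outer knuckle of the near finger on the port's near rim (crop about 690,290). The pads are already level with the knob (grasp point at about 76 mm). I'll raise 4 mm and close there.

```bash
python3 -m crank '[{"claw":5,"travel":[0,0,-0.4],"rot":[0,0,0]},{"claw":5,"travel":[0,0,-0.4],"rot":[0,0,0]}]';  python3 -m crank '[{"claw":3.8,"travel":[0,0,0],"rot":[0,0,0]},{"claw":3.8,"travel":[0,0,0],"rot":[0,0,0]},{"claw":3.8,"travel":[0,0,0],"rot":[0,0,0]}]'
```

```text
t: 12.3
tcp_pos: [0.5879, 0.1129, 0.0592]
ee_rot: [180.0, -0.1, 22.4]
wrist_force: [-0.6, 1.0, 0.5]
opening: 0.582
gripper_force: 0.0
t: 12.6
tcp_pos: [0.587, 0.1134, 0.0579]
ee_rot: [-180.0, 0.0, 22.5]
wrist_force: [-0.0, -0.4, 0.5]
opening: 0.443
gripper_force: 0.0
```

```bash
python3 -m crank '[{"claw":3,"travel":[0,0,0.2],"rot":[0,0,0]},{"claw":2,"travel":[0,0,0.2],"rot":[0,0,0]},{"claw":2,"travel":[0,0,0.2],"rot":[0,0,0]},{"claw":2,"travel":[0,0,0.2],"rot":[0,0,0]},{"claw":2,"travel":[0,0,0.2],"rot":[0,0,0]}]'
```

```text
t: 13.1
tcp_pos: [0.587, 0.1141, 0.0563]
ee_rot: [-179.9, -0.0, 22.5]
wrist_force: [-1.2, 4.5, 3.4]
opening: 0.333
gripper_force: 59.1
```

```bash
python3 -m crank '[{"claw":2,"travel":[0,0,-0.5],"rot":[0,0,0]},{"claw":2,"travel":[0,0,-1.5],"rot":[0,0,0]},{"claw":2,"travel":[0,0,-3],"rot":[0,0,0]},{"claw":2,"travel":[0,0,-5],"rot":[0,0,0]},{"claw":2,"travel":[0,0,-7],"rot":[0,0,0]},{"claw":2,"travel":[0,0,-9],"rot":[0,0,0]},{"claw":2,"travel":[0,0,-11],"rot":[0,0,0]},{"claw":2,"travel":[0,0,-13],"rot":[0,0,0]},{"claw":2,"travel":[0,0,-15],"rot":[0,0,0]},{"claw":2,"travel":[0,0,-15],"rot":[0,0,0]},{"claw":2,"travel":[0,0,-15],"rot":[0,0,0]}]'
python3 -c "
from h import *
p=env.get_state()['tcp_pos'];print(p,tool(np.array([*PAN,p[2]])-p))"
```

```text
t: 14.2
tcp_pos: [0.5871, 0.1129, 0.206]
ee_rot: [180.0, 0.0, 22.5]
wrist_force: [-1.2, 0.1, -3.9]
opening: 0.33
gripper_force: 59.6
[0.5870974  0.11291511 0.20601576] [-21.3  33.3  -0. ]
```

The weight is held. I'm carrying it to the pan.

```bash
python3 -m crank '[{"claw":2,"travel":[-0.6,1,0],"rot":[0,0,0]},{"claw":2,"travel":[-1.7,2.7,0],"rot":[0,0,0]},{"claw":2,"travel":[-3.2,5,0],"rot":[0,0,0]},{"claw":2,"travel":[-4.9,7.6,0],"rot":[0,0,0]},{"claw":2,"travel":[-6.6,10.3,0],"rot":[0,0,0]},{"claw":2,"travel":[-8.3,13,0],"rot":[0,0,0]},{"claw":2,"travel":[-10,15.7,0],"rot":[0,0,0]},{"claw":2,"travel":[-11.7,18.4,0],"rot":[0,0,0]},{"claw":2,"travel":[-13.5,21.1,0],"rot":[0,0,0]},{"claw":2,"travel":[-15.2,23.8,0],"rot":[0,0,0]},{"claw":2,"travel":[-16.9,26.5,0],"rot":[0,0,0]},{"claw":2,"travel":[-18.5,29,0],"rot":[0,0,0]},{"claw":2,"travel":[-20,31.3,0],"rot":[0,0,0]},{"claw":2,"travel":[-21,32.8,0],"rot":[0,0,0]},{"claw":2,"travel":[-21.3,33.3,0],"rot":[0,0,0]},{"claw":2,"travel":[-21.3,33.3,0],"rot":[0,0,0]},{"claw":2,"travel":[-21.3,33.3,0],"rot":[0,0,0]}]'
python3 - <<'E'
from h import *; import cv2
s=vision.grab_frame("side")[...,::-1]
cv2.imwrite("pics/v5.png",cv2.resize(s[240:420,200:380],(600,600),interpolation=2))
E
```

```text
t: 15.9
tcp_pos: [0.5179, -0.2746, 0.206]
ee_rot: [-179.9, -0.0, 22.5]
wrist_force: [0.0, 0.5, -5.0]
opening: 0.331
gripper_force: 59.8
```

View pics/v5.png

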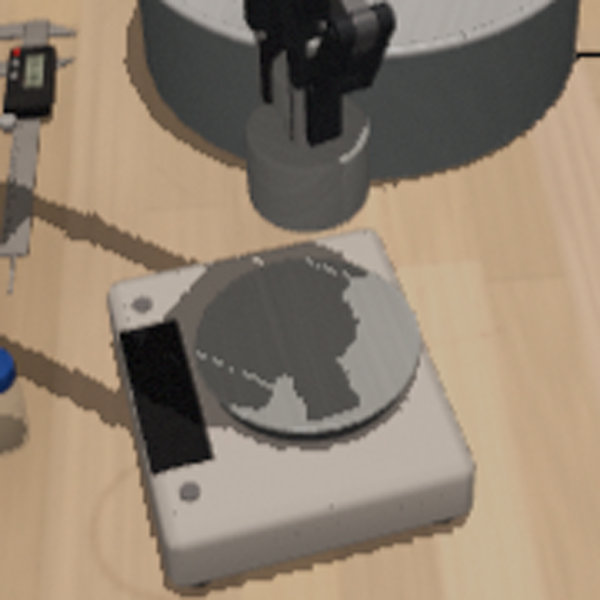

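The weight hangs upright above the pan, with its foot at crop (308,190) and the pan at (308,345). I'm lowering it.

```bash
python3 -m crank '[{"claw":2,"travel":[0,0,2],"rot":[0,0,0]},{"claw":2,"travel":[0,0,4],"rot":[0,0,0]},{"claw":2,"travel":[0,0,6],"rot":[0,0,0]},{"claw":2,"travel":[0,0,7.5],"rot":[0,0,0]},{"claw":2,"travel":[0,0,8.3],"rot":[0,0,0]},{"claw":2,"travel":[0,0,8.8],"rot":[0,0,0]},{"claw":2,"travel":[0,0,9.1],"rot":[0,0,0]},{"claw":2,"travel":[0,0,9.2],"rot":[0,0,0]},{"claw":2,"travel":[0,0,9.2],"rot":[0,0,0]}]'; python3 -m crank '[{"claw":2,"travel":[0,0,0.1],"rot":[0,0,0]},{"claw":2,"travel":[0,0,0.2],"rot":[0,0,0]},{"claw":2,"travel":[0,0,0.3],"rot":[0,0,0]},{"claw":2,"travel":[0,0,0.3],"rot":[0,0,0]},{"claw":2,"travel":[0,0,0.3],"rot":[0,0,0]}]'
```

```text
t: 16.85
tcp_pos: [0.5183, -0.2759, 0.1149]
ee_rot: [179.9, -0.0, 22.5]
wrist_force: [-0.4, 0.0, -5.0]
opening: 0.332
gripper_force: 59.8
t: 17.35
tcp_pos: [0.518, -0.2758, 0.1113]
ee_rot: [180.0, 0.0, 22.5]
wrist_force: [-0.5, 0.3, -5.0]
opening: 0.333
gripper_force: 59.8
```

```bash
python3 -m crank '[{"claw":2,"travel":[0,0,0.1],"rot":[0,0,0]},{"claw":2,"travel":[0,0,0.2],"rot":[0,0,0]},{"claw":2,"travel":[0,0,0.3],"rot":[0,0,0]},{"claw":2,"travel":[0,0,0.3],"rot":[0,0,0]},{"claw":2,"travel":[0,0,0.3],"rot":[0,0,0]}]'; python3 -m crank '[{"claw":2,"travel":[0,0,0.1],"rot":[0,0,0]},{"claw":2,"travel":[0,0,0.2],"rot":[0,0,0]},{"claw":2,"travel":[0,0,0.2],"rot":[0,0,0]},{"claw":2,"travel":[0,0,0.2],"rot":[0,0,0]}]'
```

```text
t: 17.85
tcp_pos: [0.518, -0.2757, 0.1083]
ee_rot: [180.0, 0.0, 22.5]
wrist_force: [-0.4, -0.2, -3.7]
opening: 0.331
gripper_force: 59.9
t: 18.25
tcp_pos: [0.5181, -0.2758, 0.1066]
ee_rot: [180.0, -0.0, 22.5]
wrist_force: [-0.9, 0.8, -1.2]
opening: 0.331
gripper_force: 60.1
```

```bash
python3 -m crank '[{"claw":2,"travel":[0,0,0.05],"rot":[0,0,0]},{"claw":2,"travel":[0,0,0.05],"rot":[0,0,0]},{"claw":3.2,"travel":[0,0,0.05],"rot":[0,0,0]},{"claw":3.8,"travel":[0,0,0.05],"rot":[0,0,0]},{"claw":4.5,"travel":[0,0,0.05],"rot":[0,0,0]},{"claw":5.2,"travel":[0,0,0.05],"rot":[0,0,0]},{"claw":5.2,"travel":[0,0,0.05],"rot":[0,0,0]},{"claw":5.2,"travel":[0,0,0.05],"rot":[0,0,0]}]'; python3 -m crank '[{"claw":5.2,"travel":[0,0,-0.5],"rot":[0,0,0]},{"claw":5.2,"travel":[0,0,-1.5],"rot":[0,0,0]},{"claw":5.2,"travel":[0,0,-3],"rot":[0,0,0]},{"claw":5.2,"travel":[0,0,-6],"rot":[0,0,0]},{"claw":5.2,"travel":[0,0,-9],"rot":[0,0,0]},{"claw":5.2,"travel":[0,0,-12],"rot":[0,0,0]},{"claw":5.2,"travel":[0,0,-12],"rot":[0,0,0]},{"claw":5.2,"travel":[0,0,-12],"rot":[0,0,0]},{"claw":5.2,"travel":[0,0,-12],"rot":[0,0,0]},{"claw":5.2,"travel":[0,0,-12],"rot":[0,0,0]}]'
python3 - <<'E'
from h import *; import cv2
s=vision.grab_frame("side")[...,::-1]
cv2.imwrite("pics/v6.png",cv2.resize(s[240:420,200:380],(600,600),interpolation=2))
E
```

```text
t: 19.05
tcp_pos: [0.5181, -0.2758, 0.1059]
ee_rot: [180.0, -0.0, 22.5]
wrist_force: [0.5, 0.9, -0.6]
opening: 0.609
gripper_force: 0.0
t: 20.05
tcp_pos: [0.5173, -0.2753, 0.2246]
ee_rot: [-179.9, 0.1, 22.5]
wrist_force: [-0.0, -0.1, 1.0]
opening: 0.608
gripper_force: 0.0
```

View pics/v6.png

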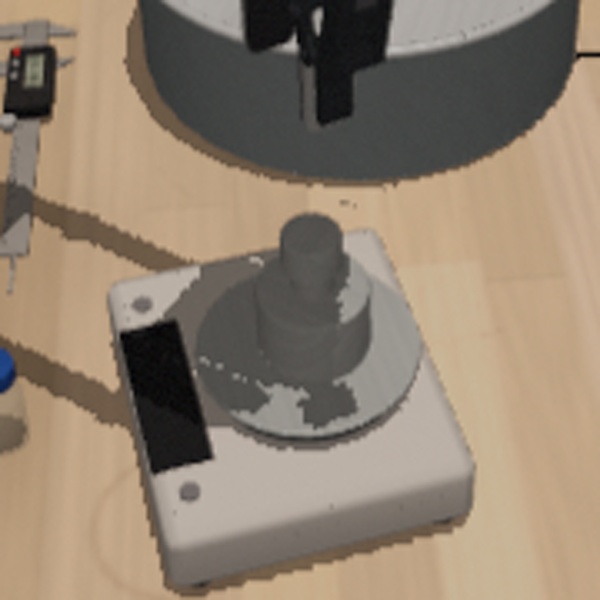

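The weight stands upright at the middle of the pan (crop 313,345), and the gripper is clear above it.

```bash
python3 -c "
from cell import env
print(env.job_done())"
```

```text
the job is handed in; nothing more can be done
None
```

The check weight, found in the store's +y place by looking through the port with the top camera rather than by feeling, now stands released and upright on the balance pan; the job was handed in at about 20 s with no verdict returned, after one brief contact of about 9 N between a finger knuckle and the lid rim.

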